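# Wedge a note pad tight in a padding press

## Robot

A 7-joint arm with a two-finger parallel gripper is mounted at the origin on the work surface; the furniture and walls round the work are solid. World frame = base frame: x ahead of the robot, y to its left, z up, the work surface at z = 0. Lengths are in m, angles in rad, forces in N, time in s.
With the tool pointing down it reaches from about 0.425 to 0.825 m from the base axis. Payload 3.6 kg.
Tool frame: the origin (TCP) lies midway between the tips of the shut fingers; the grasp point (between the pads) lies 19 mm behind it; z points along the fingers, y is the line along which they close (so a half turn about z gives the same grasp; the last joint's range is limited). The gripper opens to 93 mm and grips with 3 to 60 N. Pads are 15 mm wide; open, the fingers measure 128 mm over their backs; the gripper's body (75 mm by 188 mm) begins 65 mm behind the grasp point.
Start: joints at [-1.238, 0.615, -0.013, 1.423, 0.008, 1.103, -0.04], TCP at [0.229, 0.608, 0.185] pointing down, gripper open.
Joint ranges: [-3.12, 3.12], [-0.3, 2.06], [-1.34, 1.32], [0.26, 2.42], [-1.36, 4.5], [0.01, 1.98], [-2.84, 2.84]. Speed limits (rad/s): [2.79, 2.79, 3.14, 3.14, 3.14, 3.14, 3.14].

## Interface

Orientations are given as a unit quaternion [x, y, z, w].
In Python, from plant import arm, cams gives the robot as it stands. The module is installed in compiled form; this text tells all that it offers.
- The arm moves only by the shell command python3 -m jog 'ROWS' [FORCE]. ROWS is JSON, a list of rows, each a list of 5 numbers: the gripper's target within -1 to 1 (fully open at 1, half-way at 0, shut at -1), then the shift along the tool's x, y, z in units of 0.5 m (1.0 is 0.5 m), then the turn about the tool's z in units of pi rad (1.0 is pi rad). In form: [[claw, dx, dy, dz, roll], ...]. A call has exactly 10 rows; each row shifts and turns the commanded pose from where the row before left it, along the tool's axes as they then stand; what a row does not reach is not made up. A row lasts 1/8 s, in which the tool goes at most 62.5 mm and 10.7 degrees, less where a joint would pass 70% of its speed; a pose out of reach is approached as far as the arm can. A call with a number of a shift or a turn outside -1 to 1 is refused whole. A call with a gripper value outside its range is refused whole. The fingers move at their own pace and stop on an object; FORCE is the grip in N (left out, the last holds). Time passes only in rows, so rows that do not move let the fingers close, or fill a call up. It gives the time, the measured TCP pose, the force, the opening and the grip force at its end, in the units of the state.
- arm.sense(): the state, without advancing time (a new reading comes with each control period).
- cams.grab_frame(name): name is "scene" or "top" or "wrist"; returns the picture (420x560x3 uint8, red, green, blue); there is no depth.
- cams.camera_info(name): a dict with "mtx" (3x3 intrinsics, pixels), "R" (3x3) and "t" (3): a world point X has camera coordinates R X + t. Camera axes: x right, y down, z forward; pixel columns grow to the right and rows downward; lengths in m; the calibration is good to about 2 mm. The wrist camera is an equidistant fisheye: a pixel r from the principal point sees the ray r / f radians off the axis. A picture is of the moment at which its call begins: read the wrist's pose just before it. camera_info takes no time and is no camera call; for the wrist camera it gives the pose at the moment of the call.
- arm.finish_job(): hands the job in; it is judged then, once.
The state is a dict: "time": time; "joint_pos": joint angles; "joint_velocities": joint speeds; "effort": joint torques, N m; "eef_pos": TCP position; "tcp_rot": TCP orientation; "ft_force": force on the tool from outside, world axes, zero at the start; "ft_torque": the same for the moment, N m; "grip_width": finger opening in m; "gripper_force": force on a finger pad.
Only numpy, scipy, OpenCV 4.12 (cv2) and the standard library are available. Lean on these libraries where they do the work, as an engineer would, in place of code of your own. Each camera call takes 0.05 s, during which the arm holds its last target. There are 200 camera calls.

## Task

Lay the loose wooden wedge in the press, thin end first, into the tapering slot between the light board and the dark cheek, and tap or push it along the slot until it is locked tight and stays tight when you let go, so that the board clamps the yellow note pad. Go by feel and do not overdrive it: a firm push of about 12 N on the thick end is right, and anything over about 16 N crushes the pad. Leave the glue stick, rubber stamp and ink pad where they are.

Things in the scene. Friction and masses are not known exactly. Their poses are not given: they have to be found in the camera images.
- press: Press fixed to the desk. Mid-brown base plate 175 x 118 x 10 mm carrying, from its -y to its +y side: dark cheek, open-topped slot, light board, yellow note pad on edge (76 mm high), fence. Origin on the desk's surface (plate top at z = 0.010). x points along the slot, from wide mouth to narrow end; z up. Plate: x -0.125 to +0.050, y -0.063 to +0.055; before x = -0.046 it is a bare apron.
- board: Light wooden clamping board, 90 long, 12 thick, 40 mm high, between x = -0.045 (mouth) and +0.045 of the press. Its slot face is straight, along the press's x, at the press's y = 0. Origin: middle of that face's lower edge; axes as the press. It yields to +y against the pad's paper by about 0.03 mm per N.
- slot_mouth (a point): Middle of the slot's mouth, 15 mm above the plate, 7.5 mm from the board's face; axes as the press. Across the slot stands the dark cheek (36 mm high), its face slanting by 0.12 so that the slot narrows. The cheek is set anew each time: the mouth is 12.4 to 17 mm wide (far end 10.8 mm less), so the wedge gets tight with its tip anywhere from 45 to 95 mm past the mouth.
- wedge: Loose light wooden wedge on its side, 40 to 85 g: 125 mm long (own x, towards the thin tip), 30 mm high, 7 mm thick (y) at the tip, 14.5 mid-way, 22 at the head. Origin: centre of its underside. Its +y face (y = +0.00725) is straight along x and goes against the board; the -y face slants by 0.12 like the cheek. Wood friction 0.5 to 0.7: once tight it stays.
- wedge_mid (a point): Centre of the wedge, half-way up (15 mm above its underside), where it can be gripped across its thickness from above; axes as the wedge.
- wedge_tip (a point): Middle of the wedge's thin end face, 15 mm above its underside.
- wedge_head (a point): Middle of the wedge's thick end face (22 x 30 mm), where it is tapped, 15 mm above its underside. Before it is tight the wedge slides with under 1 N; then a push F along it presses the board with about 0.6 to 0.9 F, rising by roughly 3 N per mm of travel.
- glue_stick: White and red glue stick standing upright, 27 mm across, 90 mm high, loose. Origin: centre of its underside.
- rubber_stamp: Wooden rubber stamp, 26 x 60 x 74 mm, upright and loose. Origin: centre of its underside.
- ink_pad: Red and white ink pad tin, 72 x 112 x 20 mm, loose. Origin: centre of its underside.
There are look-alikes about, which are no part of the job. What is meant by the wedge is not green or pink, and is the larger of those in its own colour.

How it is judged:
By the outcome, as a careful person would: the job done as asked, in the order asked, and still so for the second after the job is handed in, with the robot touching nothing.
It also fails if it takes over 64 s, if anything falls off the work surface, if the arm or the gripper's body presses on something with over 40 N, if the wrist force passes 120 N, or if a joint passes its speed limit or range.

## Working session

There is one attempt and no reset: what is moved stays moved. The work goes in short steps, Python scripts to look and compute and a shell command to move; the robot and the scene stay as the last step left them, time stands still between calls to the robot, and variables do not carry over. Pictures are saved under pics/ and viewed, at most 10 in all, crops included, and the job is handed in when it is done.

```bash
mkdir -p pics; python3 - <<'E'
from plant import arm,cams
import cv2,numpy as np
ims=[]
for n in("scene","top"):
    im=cams.grab_frame(n)[...,::-1]; cv2.imwrite(f"pics/{n}0.png",im)
    i=cams.camera_info(n); print(n,np.round(i["mtx"],1).tolist(),np.round(i["R"],3).tolist(),np.round(i["t"],3).tolist())
s=arm.sense(); print(s["eef_pos"],s["tcp_rot"],s["ft_force"],s["time"])
E
```

```text
scene [[403.5, 0.0, 275.4], [0.0, 403.5, 213.3], [0.0, 0.0, 1.0]] [[0.727, -0.687, 0.021], [-0.463, -0.512, -0.724], [0.507, 0.516, -0.69]] [-0.322, 0.381, 0.579]
top [[386.9, 0.0, 277.9], [0.0, 386.9, 201.2], [0.0, 0.0, 1.0]] [[-0.014, -1.0, -0.018], [-0.982, 0.017, -0.188], [0.188, 0.015, -0.982]] [0.15, 0.579, 1.0]
[0.22857001 0.60764678 0.18362728] [ 1.78889856e-01  9.83868434e-01 -1.13586609e-03 -1.85144573e-04] [-0.08234526 -0.75957388  0.19376727] 0.1
```

View pics/top0.png

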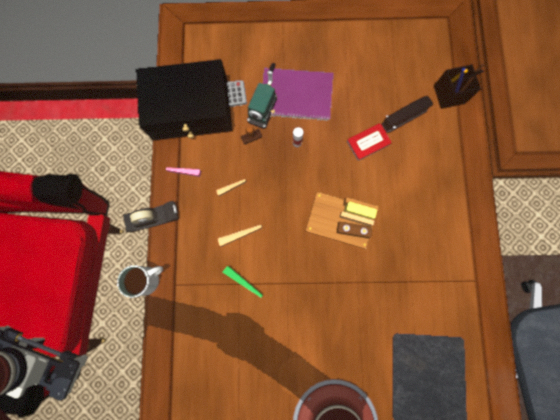

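View pics/scene0.png

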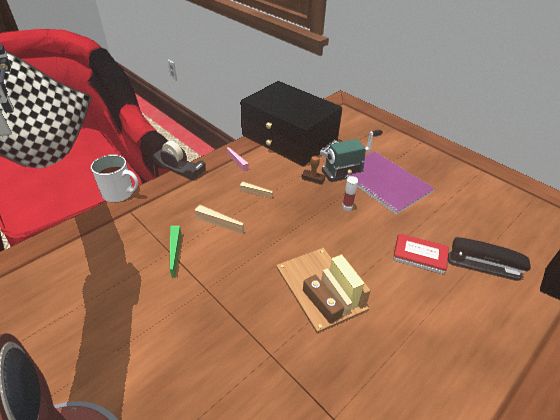

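Could be taken for the wedge (top view): pink (183,171), small tan (231,186), large tan (240,235), green (243,282). I choose the large tan one at (240,235), whose thick end is at the left, about (219,240), and tip at (261,227). The press is at about (343,220), with its mouth facing left (world +y).

```bash
cat > h.py <<'E'
from plant import arm,cams
import cv2,numpy as np
from scipy.spatial.transform import Rotation as Rot
def cast(n,uv,z,i=None):
    i=i or cams.camera_info(n); K,R,t=[np.array(i[k]) for k in("mtx","R","t")]
    uv=np.atleast_2d(np.array(uv,float)); p=(uv-K[:2,2])/[K[0,0],K[1,1]]
    if n=="wrist":
        th=np.linalg.norm(p,axis=1,keepdims=True); d=np.c_[p/th*np.sin(th),np.cos(th)]
    else: d=np.c_[p,np.ones(len(p))]
    d=d@R; C=-R.T@t
    return C+d*((z-C[2])/d[:,2:])
def tools():
    s=arm.sense(); r=Rot.from_quat(s["tcp_rot"]); return np.array(s["eef_pos"]),r.as_matrix(),s
E
python3 - <<'E'
from h import *
im=cv2.imread("pics/top0.png")
hsv=cv2.cvtColor(im,cv2.COLOR_BGR2HSV)
print(hsv[235,240],hsv[186,231],hsv[210,360],hsv[215,320],hsv[260,300])
m=((hsv[...,2]>180)&(hsv[...,0]>10)&(hsv[...,0]<28)&(hsv[...,1]>60)&(hsv[...,1]<170)).astype('u1')
n,l,st,c=cv2.connectedComponentsWithStats(m)
for k in range(1,n):
    if st[k,4]>25: print(st[k],c[k])
k=l[235,240]
if k:
    pts=np.argwhere(l==k)[:,::-1]; w=cast("top",pts,0.03)[:,:2]
    r=cv2.minAreaRect((w*1000).astype('f4')); print("wedge",r, cv2.boxPoints(r))
print("plate",cast("top",[(318,193),(379,207),(366,246),(307,231)],0.01)[:,:2].round(3).tolist())
p,R,s=tools(); print(p,R.round(3).tolist())
a=cv2.resize(im[170:260,205:275],None,fx=6,fy=6,interpolation=2);b=cv2.resize(im[180:270,295:395][:90],None,fx=4,fy=6,interpolation=2)[:540]
cv2.imwrite("pics/c1.png",np.hstack([a,cv2.resize(b,(380,540))]))
E
```

```text
[ 24  96 252] [ 22 103 251] [ 30 112 253] [ 14 168 218] [ 13 185 163]
[   0  119  152  111 4900] [ 90.4055102  157.71163265]
[ 57 144  11  10  37] [ 61.91891892 148.35135135]
[ 66 154  11  11  37] [ 71.02702703 158.40540541]
[139 163  11  11  48] [144.1875 167.6875]
[ 34 165  10  10  32] [ 38.6875 169.3125]
[ 55 164  11  10  34] [ 60.17647059 168.29411765]
[ 76 164  10   8  29] [ 80.62068966 167.34482759]
[ 83 173  14  14  59] [ 89.33898305 179.98305085]
[216 179  30  16 160] [228.6375 186.6375]
[ 494  179   66   76 2011] [529.36399801 216.89060169]
[528 180  11   8  28] [533.03571429 183.92857143]
[544 188   8  10  27] [548.33333333 193.07407407]
[ 307  192   71   57 1416] [337.43855932 217.81355932]
[531 198  12  11  39] [537.1025641  202.97435897]
[499 209  12  12  51] [504.56862745 214.52941176]
[521 208  12  12  48] [527.125      214.16666667]
[138 211  11   7  33] [145.03030303 213.39393939]
[512 220  12  12  58] [517.24137931 225.51724138]
[217 224  45  22 326] [236.21165644 234.66257669]
[  87  230   60  190 3124] [118.62451985 311.14788732]
[514 242  12  12  57] [519.73684211 247.14035088]
[131 317  11  13  56] [136.03571429 322.35714286]
[119 329  12  12  50] [124.6 334.7]
[106 341  12  13  48] [111.52083333 346.97916667]
[129 341  12  12  39] [134.8974359  346.05128205]
[117 353  12  13  46] [122.56521739 358.65217391]
[128 365  12  11  32] [133.71875 369.84375]
[ 82 366  12  10  31] [ 87.25806452 370.67741935]
[ 39 377  67  43 416] [ 77.73798077 400.58653846]
wedge ((500.7978820800781, 251.17132568359375), (26.272504806518555, 129.40452575683594), 23.210290908813477) [[463.22522 305.45978]
 [514.2244  186.52867]
 [538.37054 196.88287]
 [487.37134 315.81396]]
plate [[0.612, 0.027], [0.569, -0.144], [0.46, -0.101], [0.504, 0.061]]
[0.22857001 0.60764678 0.18362728] [[-0.936, 0.352, -0.001], [0.352, 0.936, -0.002], [-0.0, -0.002, -1.0]]
```

View pics/c1.png

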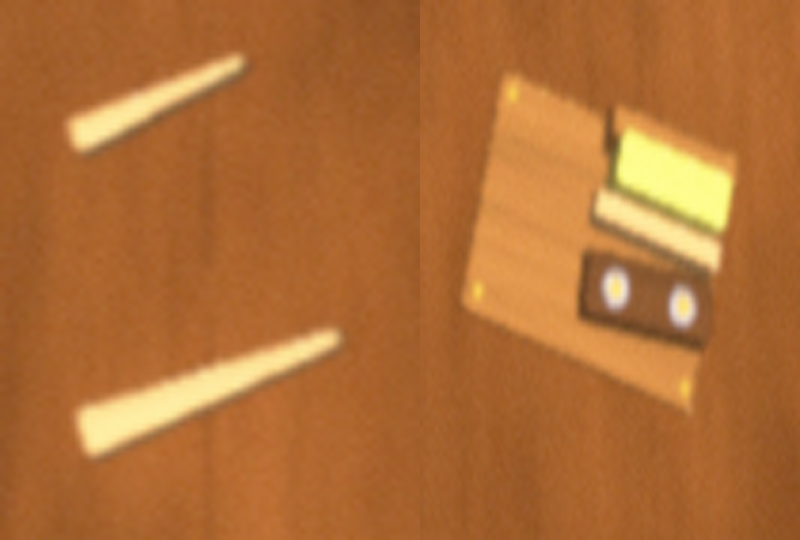

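The large tan wedge is confirmed: 129 mm long in the ray cast, against 45 px for the larger and 30 px for the smaller. Its straight face is on the upper (+x) side. The plate measures 176 x 117 mm, which matches. I move above the wedge next.

```bash
python3 -m jog '[[1,-0.09,-0.055,0,0],[1,-0.09,-0.055,0,0],[1,-0.09,-0.055,0,0],[1,-0.09,-0.055,0,0],[1,-0.09,-0.055,0,0],[1,-0.09,-0.055,0,0],[1,-0.09,-0.055,0,0],[1,-0.09,-0.055,0,0],[1,0,0,0,0.05],[1,0,0,0,0.05]]'
python3 -m jog '[[1,0,0,0,0.05],[1,0,0,0,0.05],[1,0,0,0,0.05],[1,0,0,0,0],[1,0,0,0,0],[1,0,0,0,0],[1,0,0,0,0],[1,0,0,0,0],[1,0,0,0,0],[1,0,0,0,0]]'
python3 - <<'E'
from h import *
p,R,s=tools();i=cams.camera_info("wrist"); im=cams.grab_frame("wrist")[...,::-1];cv2.imwrite("pics/w1.png",im)
np.savez("w1.npz",**i); print(p,R.round(3).tolist(),s["time"],i["mtx"],-np.array(i["R"]).T@i["t"])
E
```

```text
time: 1.35
eef_pos: [0.4886, 0.2744, 0.1841]
tcp_rot: [0.334, 0.942, -0.0, -0.0]
ft_force: [0.4, 0.2, 0.0]
grip_width: 0.0929
gripper_force: 0.0
time: 2.6
eef_pos: [0.4883, 0.2757, 0.1846]
tcp_rot: [0.542, 0.841, -0.0, -0.0]
ft_force: [-0.3, 0.1, -1.4]
grip_width: 0.0927
gripper_force: 0.0
[0.48831011 0.27572973 0.18464737] [[-0.413, 0.911, -0.0], [0.911, 0.413, -0.0], [-0.0, -0.0, -1.0]] 2.6 [[325.1922621    0.         280.39273308]
 [  0.         325.1922621  204.12504389]
 [  0.           0.           1.        ]] [0.45639214 0.34911697 0.38526122]
```

View pics/w1.png

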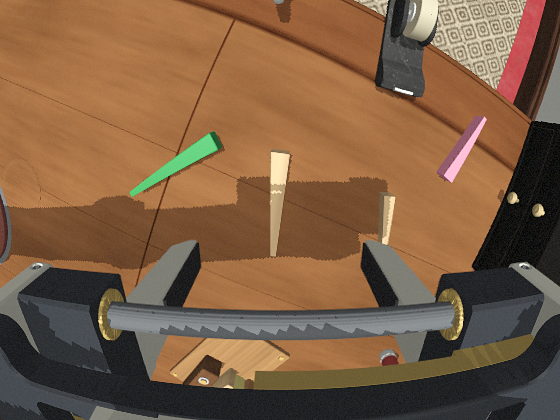

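The wrist view shows the wedge between the fingers. Its head is at about (281,151) and its tip at (274,257), with a shadow across the lower part.

```bash
python3 - <<'E'
from h import *
i=dict(np.load("w1.npz")); im=cv2.imread("pics/w1.png"); hsv=cv2.cvtColor(im,cv2.COLOR_BGR2HSV)
print([hsv[r,c].tolist() for r,c in((165,281),(220,277),(240,275),(165,260),(220,255),(240,290))])
m=(hsv[...,1]<140)&(hsv[...,2]>90); roi=np.zeros_like(m); roi[140:262,262:298]=1; m=(m&roi)
L=[];Rr=[]
for r in range(150,260,4):
    c=np.flatnonzero(m[r])
    if len(c): L.append((c[0]-.5,r));Rr.append((c[-1]+.5,r))
for nm,q in(("L",L),("R",Rr)):
  for z in(0.03,0.0):
    w=cast("wrist",q,z,i)[:,:2]; vx,vy,x0,y0=cv2.fitLine((w*1000).astype('f4'),cv2.DIST_HUBER,0,.01,.01).ravel()
    print(nm,z,np.degrees(np.arctan2(vy,vx)).round(1),x0.round(1),y0.round(1),(w[0]*1000).round(),(w[-1]*1000).round())
print([(a[1],a[0],b[0]) for a,b in zip(L,Rr)])
E
```

```text
[[20, 69, 255], [18, 96, 183], [18, 93, 186], [14, 143, 185], [13, 155, 122], [13, 151, 120]]
L 0.03 -66.2 488.1 249.7 [465. 304.] [514. 190.]
L 0.0 -66.2 490.8 241.3 [466. 301.] [519. 176.]
R 0.03 -73.0 506.0 243.6 [481. 312.] [521. 193.]
R 0.0 -73.0 510.2 234.7 [483. 308.] [527. 180.]
[(150, np.float64(270.5), np.float64(286.5)), (154, np.float64(269.5), np.float64(289.5)), (158, np.float64(269.5), np.float64(289.5)), (162, np.float64(269.5), np.float64(288.5)), (166, np.float64(264.5), np.float64(287.5)), (170, np.float64(269.5), np.float64(287.5)), (174, np.float64(269.5), np.float64(286.5)), (178, np.float64(269.5), np.float64(286.5)), (182, np.float64(269.5), np.float64(285.5)), (186, np.float64(269.5), np.float64(285.5)), (190, np.float64(269.5), np.float64(284.5)), (194, np.float64(269.5), np.float64(284.5)), (198, np.float64(269.5), np.float64(283.5)), (202, np.float64(268.5), np.float64(291.5)), (206, np.float64(262.5), np.float64(282.5)), (210, np.float64(269.5), np.float64(282.5)), (214, np.float64(269.5), np.float64(281.5)), (218, np.float64(269.5), np.float64(296.5)), (222, np.float64(269.5), np.float64(280.5)), (226, np.float64(269.5), np.float64(279.5)), (230, np.float64(269.5), np.float64(279.5)), (234, np.float64(269.5), np.float64(278.5)), (238, np.float64(269.5), np.float64(277.5)), (242, np.float64(269.5), np.float64(277.5)), (246, np.float64(269.5), np.float64(277.5)), (250, np.float64(269.5), np.float64(276.5)), (254, np.float64(269.5), np.float64(275.5))]
```

```bash
python3 -m jog '[[1,0,0,0,0.041],[1,0.0074,-0.0078,0,0],[1,0,0,0.07,0],[1,0,0,0.07,0],[1,0,0,0.07,0],[1,0,0,0.07,0],[1,0,0,0.04,0],[1,0,0,0.02,0],[1,0,0,0.012,0],[1,0,0,0,0]]' 20
python3 -m jog '[[-1,0,0,0,0],[-1,0,0,0,0],[-1,0,0,0,0],[-1,0,0,0,0],[-1,0,0,0,0],[-1,0,0,0,0],[-1,0,0,0,0],[-1,0,0,0,0],[-1,0,0,0,0],[-1,0,0,0,0]]'
python3 -c "
from h import *
p,R,s=tools();print(p,R.round(3).tolist())"
```

```text
time: 3.9
eef_pos: [0.4837, 0.2783, 0.0089]
tcp_rot: [0.595, 0.804, 0.0, 0.0]
ft_force: [-0.1, -0.9, 0.1]
grip_width: 0.0928
gripper_force: 0.0
time: 5.15
eef_pos: [0.4835, 0.2781, 0.0086]
tcp_rot: [0.595, 0.804, -0.0, 0.0]
ft_force: [-0.3, 0.5, 0.6]
grip_width: 0.0013
gripper_force: 0.0
[0.48352555 0.27808339 0.00864246] [[-0.292, 0.956, -0.0], [0.956, 0.292, -0.0], [-0.0, -0.0, -1.0]]
```

The fingers shut without gripping the wedge, so I look.

```bash
python3 - <<'E'
from h import *
i=cams.camera_info("wrist"); im=cams.grab_frame("wrist")[...,::-1];cv2.imwrite("pics/w2.png",im)
t=cams.grab_frame("top")[...,::-1]; cv2.imwrite("pics/t2.png",t)
a=cv2.resize(t[150:300,180:300],None,fx=2.8,fy=2.8,interpolation=2)
cv2.imwrite("pics/w2b.png",np.hstack([cv2.resize(im,(460,420))[:, :],a[:420]])); 
E
```

```text
(no output)
```

View pics/w2b.png

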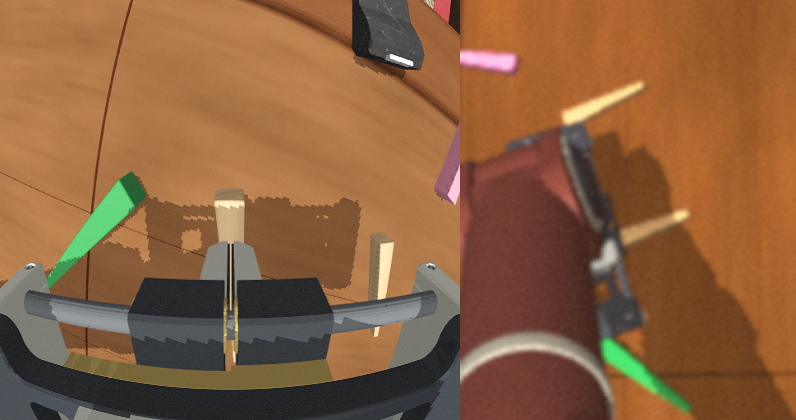

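```bash
python3 - <<'E'
from h import *
i=cams.camera_info("wrist");K,R,t=[np.array(i[k]) for k in("mtx","R","t")]
def pr(X):
    c=R@np.array(X)+t; th=np.arctan2(np.hypot(c[0],c[1]),c[2]); return (K[:2,2]+K[0,0]*th*c[:2]/np.hypot(c[0],c[1])).round(1)
H=np.array([.4805,.313]);y=np.array([.956,.292]);x=np.array([.292,-.956])
for nm,q in(("headR",H),("headL",H-.022*y),("tip",H+.125*x)):
  for z in(0,.03): print(nm,z,pr([*q,z]))
p,_,s=tools(); print("tcp",p,pr(p),pr(p+[0,0,.03]),s["grip_width"],s["joint_pos"])
im=cv2.imread("pics/w2.png"); cv2.imwrite("pics/w2c.png",cv2.resize(im[170:370,210:350],None,fx=4,fy=3,interpolation=2))
E
```

```text
headR 0 [289.4 179.9]
headR 0.03 [290.9 191.2]
headL 0 [256.1 180. ]
headL 0.03 [252.3 191.3]
tip 0 [287.7 332.3]
tip 0.03 [288.5 357.3]
tcp [0.48351214 0.27805205 0.00862896] [278.3 233.4] [278.1 252.6] 0.0004983980987957652 [-0.67902765  0.7128327   0.18552608  1.87057117 -0.22246259  0.57822599
 -0.05398934]
```

View pics/w2c.png

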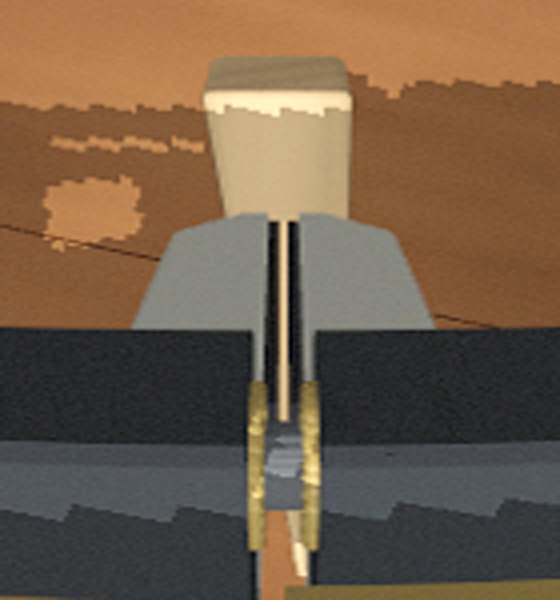

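The wedge moved a few mm but was not gripped: the fingertips look to be above its top, although the TCP reads z = 0.009. I reopen and feel for the real tip height with small steps.

```bash
python3 -m jog '[[1,0,0,0,0],[1,0,0,0,0],[1,0,0,0,0],[1,0,0,0,0],[1,0,0,0,0],[1,0,0,0,0],[1,0,0,0.004,0],[1,0,0,0.004,0],[1,0,0,0.004,0],[1,0,0,0,0]]'
python3 - <<'E'
from h import *
p,R,s=tools();print(p,s["ft_force"])
im=cams.grab_frame("wrist")[...,::-1];cv2.imwrite("pics/w3.png",im)
sc=cams.grab_frame("scene")[...,::-1];cv2.imwrite("pics/s3.png",sc)
cv2.imwrite("pics/w3b.png",np.hstack([cv2.resize(im,(400,300)),cv2.resize(sc[150:300,120:320],(400,300),interpolation=2)]))
E
```

```text
time: 6.5
eef_pos: [0.4833, 0.278, 0.0024]
tcp_rot: [0.595, 0.804, -0.0, -0.0]
ft_force: [-0.1, -0.1, 0.0]
grip_width: 0.0916
gripper_force: 0.0
[0.48334496 0.27799765 0.00240314] [-0.08674076 -0.07648949  0.03331846]
```

View pics/w3b.png

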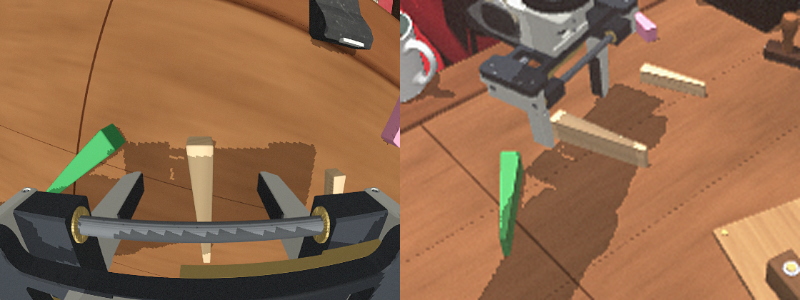

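```bash
python3 - <<'E'
from h import *
i=cams.camera_info("scene");K,R,t=[np.array(i[k]) for k in("mtx","R","t")]
p,Rt,s=tools(); y=Rt[:,1];x=Rt[:,0]
for sg in(-1,1):
  for dz in(0,.01,.02,.03):
    c=R@(p+sg*y*.055+[0,0,dz])+t; q=K@c; print(sg,dz,(q[:2]/q[2]).round(1))
print("cam",-R.T@t)
im=cv2.imread("pics/s3.png"); cv2.imwrite("pics/s3c.png",cv2.resize(im[160:250,160:250],(600,600),interpolation=2))
E
```

```text
-1 0 [193.5 233. ]
-1 0.01 [193. 230.]
-1 0.02 [192.4 226.9]
-1 0.03 [191.9 223.8]
1 0 [221.1 205.4]
1 0.01 [220.8 202.4]
1 0.02 [220.5 199.3]
1 0.03 [220.2 196.3]
cam [ 0.11704012 -0.32517756  0.68147116]
```

View pics/s3c.png

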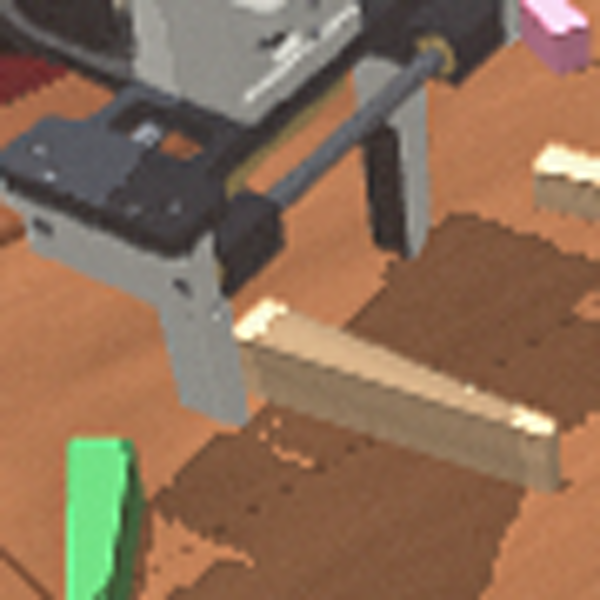

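Both views put the fingertips about 27 mm above the reported TCP height. In the scene view the tip is at (192,223), where (193.5,233) was expected. So the reported z is not the real tip height, and I descend by feel.

```bash
python3 -m jog '[[1,0,0,0.005,0],[1,0,0,0.005,0],[1,0,0,0.005,0],[1,0,0,0.004,0],[1,0,0,0.003,0],[1,0,0,0.003,0],[1,0,0,0,0],[1,0,0,0,0],[1,0,0,0,0],[1,0,0,0,0]]'
```

```text
time: 7.85
eef_pos: [0.4836, 0.2781, -0.0098]
tcp_rot: [0.595, 0.804, 0.0, 0.0]
ft_force: [0.0, -0.7, -0.4]
grip_width: 0.0929
gripper_force: 0.0
```

```bash
python3 -m jog '[[1,0,0,0.004,0],[1,0,0,0.003,0],[1,0,0,0.003,0],[1,0,0,0.002,0],[1,0,0,0.002,0],[1,0,0,0.002,0],[1,0,0,0,0],[1,0,0,0,0],[1,0,0,0,0],[1,0,0,0,0]]'
```

```text
time: 9.1
eef_pos: [0.4835, 0.2781, -0.0178]
tcp_rot: [0.595, 0.804, -0.0, 0.0]
ft_force: [-0.1, 0.7, -0.7]
grip_width: 0.0928
gripper_force: 0.0
```

```bash
python3 -m jog '[[-1,0,0,0,0],[-1,0,0,0,0],[-1,0,0,0,0],[-1,0,0,0,0],[-1,0,0,0,0],[-1,0,0,0,0],[-1,0,0,0,0],[-1,0,0,0,0],[-1,0,0,0,0],[-1,0,0,0,0]]' 20
```

```text
time: 10.35
eef_pos: [0.4835, 0.2781, -0.0179]
tcp_rot: [0.595, 0.804, -0.0, 0.0]
ft_force: [-0.5, -0.6, -0.3]
grip_width: 0.0189
gripper_force: 19.7
```

The wedge is gripped, with an opening of 18.9 mm, which is about x = -0.029 on the wedge. I lift it and measure the board in the first top picture.

```bash
python3 -m jog '[[-1,0,0,-0.03,0],[-1,0,0,-0.04,0],[-1,0,0,-0.05,0],[-1,0,0,-0.05,0],[-1,0,0,-0.03,0],[-1,0,0,0,0],[-1,0,0,0,0],[-1,0,0,0,0],[-1,0,0,0,0],[-1,0,0,0,0]]' 25
python3 - <<'E'
from h import *
im=cv2.imread("pics/top0.png");hsv=cv2.cvtColor(im,cv2.COLOR_BGR2HSV)
for r in range(204,236): print(r,' '.join("%d/%d/%d"%tuple(hsv[r,c]) for c in range(340,376,5)))
def line(pts,z):
    w=cast("top",pts,z)[:,:2]*1000; vx,vy,x0,y0=cv2.fitLine(w.astype('f4'),cv2.DIST_HUBER,0,.01,.01).ravel(); return np.degrees(np.arctan2(vy,vx)),x0,y0,w[0],w[-1]
# board/slot edge: per column, falling V going down from board row
V=hsv[...,2].astype(float); E=[]
for c in range(345,373,2):
    r0=int(212+(c-341)*.394); col=V[r0:r0+9,c]; g=np.diff(col); k=g.argmin(); E.append((c,r0+k+.5,g[k]))
print([(a,b,int(g)) for a,b,g in E]); print(line([(a,b) for a,b,_ in E],.05))
E
```

```text
time: 11.6
eef_pos: [0.4834, 0.278, 0.0817]
tcp_rot: [0.595, 0.804, -0.0, -0.0]
ft_force: [0.5, -0.4, -0.7]
grip_width: 0.0187
gripper_force: 24.6
204 15/170/225 16/160/113 29/112/253 29/125/252 22/139/242 15/166/223 14/172/203 13/183/176
205 15/167/223 19/155/122 30/114/253 29/115/253 28/118/252 19/157/234 15/167/220 15/177/193
206 15/169/222 19/151/135 30/116/253 30/115/253 29/117/253 26/135/248 16/166/223 15/167/220
207 15/168/220 21/156/139 30/114/253 30/115/253 29/117/253 29/117/253 22/149/238 16/166/226
208 15/170/217 21/150/138 30/112/253 30/113/253 30/119/253 29/112/253 28/128/251 20/154/235
209 15/167/212 22/152/139 30/110/253 30/110/253 30/113/253 29/118/253 29/116/253 26/136/248
210 15/167/214 23/148/138 29/119/246 30/112/253 30/112/253 30/113/253 29/116/253 29/123/252
211 14/165/209 21/137/164 27/141/203 29/120/250 30/113/253 30/112/253 30/117/253 29/122/252
212 15/165/188 19/121/227 23/148/171 28/131/229 30/113/252 30/114/253 30/116/253 29/126/251
213 15/150/185 23/102/251 20/134/209 25/144/181 29/130/243 30/114/253 30/110/253 28/129/249
214 16/144/179 24/94/253 22/114/2
[... 1842 characters left out ...]
83/170 13/168/144 13/187/162
235 15/167/220 14/162/195 15/169/149 14/170/111 13/162/121 13/157/138 13/169/143 13/190/166
[(345, np.float64(216.5), -66), (347, np.float64(217.5), -55), (349, np.float64(217.5), -57), (351, np.float64(218.5), -63), (353, np.float64(218.5), -53), (355, np.float64(219.5), -61), (357, np.float64(220.5), -52), (359, np.float64(220.5), -62), (361, np.float64(221.5), -62), (363, np.float64(221.5), -56), (365, np.float64(222.5), -68), (367, np.float64(223.5), -55), (369, np.float64(223.5), -68), (371, np.float64(224.5), -46)]
(np.float32(72.030914), np.float32(527.8547), np.float32(-69.90085), array([537.38294139, -40.6145619 ]), array([ 514.35628857, -109.68541578]))
```

```bash
python3 -m jog '[[-1,0,0,0,0.0486],[-1,0,0,0,0.0486],[-1,0,0,0,0.0486],[-1,0,0,0,0.0486],[-1,-0.0687,0.0553,0,0],[-1,-0.0687,0.0553,0,0],[-1,-0.0687,0.0553,0,0],[-1,-0.0687,0.0553,0,0],[-1,-0.0687,0.0553,0,0],[-1,0,0,0.04,0]]'
python3 -m jog '[[-1,0,0,0.04,0],[-1,0,0,0,0],[-1,0,0,0,0],[-1,0,0,0,0],[-1,0,0,0,0],[-1,0,0,0,0],[-1,0,0,0,0],[-1,0,0,0,0],[-1,0,0,0,0],[-1,0,0,0,0]]'
python3 - <<'E'
from h import *
p,R,s=tools();print(p,R[:,1],s["ft_force"])
t=cams.grab_frame("top")[...,::-1];cv2.imwrite("pics/t4.png",t)
sc=cams.grab_frame("scene")[...,::-1];cv2.imwrite("pics/s4.png",sc)
cv2.imwrite("pics/t4b.png",np.hstack([cv2.resize(t[185:255,295:395],None,fx=4,fy=4,interpolation=2),cv2.resize(sc[230:335,250:400],(400,280),interpolation=2)]))
E
```

```text
time: 12.85
eef_pos: [0.5651, 0.0661, 0.0636]
tcp_rot: [0.811, 0.585, 0.001, 0.003]
ft_force: [0.6, 0.8, -0.4]
grip_width: 0.0187
gripper_force: 24.6
time: 14.1
eef_pos: [0.562, 0.072, 0.0421]
tcp_rot: [0.809, 0.588, -0.0, 0.0]
ft_force: [0.4, -0.0, -1.3]
grip_width: 0.0186
gripper_force: 24.6
[0.56195478 0.0720371  0.04211055] [ 9.51142513e-01 -3.08752187e-01 -8.08754374e-05] [ 0.43237492 -0.01036637 -1.30539243]
```

View pics/t4b.png

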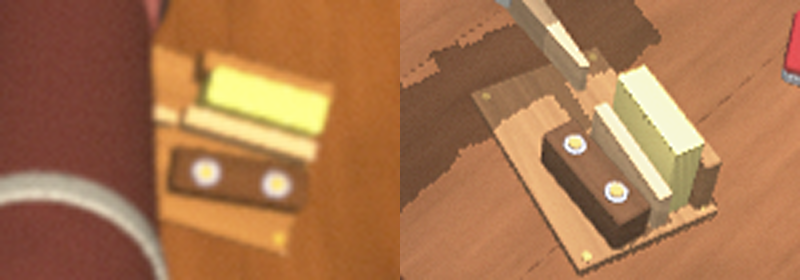

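The top view shows the tip poking out from under the arm at about (337,213), just short of the board and in line with it. The scene view shows the tip at about (319,255), above the apron. I check both against the predicted projection.

```bash
python3 - <<'E'
from h import *
def pr(n,X):
    i=cams.camera_info(n);K,R,t=[np.array(i[k]) for k in("mtx","R","t")]; q=K@(R@np.array(X)+t); return (q[:2]/q[2]).round(1)
p,R,s=tools(); y=R[:,1]; x=-R[:,0]; up=np.array([0,0,1.])
z0=-.0179-p[2]  # tcp->underside offset
B=p.copy(); B[2]=p[2]+.0179
S=B+.0095*y+.0915*x  # straight-face tip, underside
for n in("top","scene"):
    for nm,X in(("S_top",S+.03*up),("N_top",S-.007*y+.03*up),("S_bot",S),("N_bot",S-.007*y),("S_top-15mm",S+.03*up-.015*x),("N_top-15",S+.03*up-.015*x-.0088*y)): print(n,nm,pr(n,X),X.round(4))
t=cv2.cvtColor(cv2.imread("pics/t4.png"),cv2.COLOR_BGR2HSV)
for r in range(207,221): print(r,t[r,333:346,2],t[r,335,1],t[r,338,1])
sc=cv2.cvtColor(cv2.imread("pics/s4.png"),cv2.COLOR_BGR2HSV)
for r in range(246,268): print(r,sc[r,305:326,2],sc[r,312:322,1])
E
```

```text
top S_top [338.5 212.3] [ 0.5427 -0.0179  0.09  ]
top N_top [337.8 214.9] [ 0.5361 -0.0157  0.09  ]
top S_bot [337.  214.1] [ 0.5427 -0.0179  0.06  ]
top N_bot [336.3 216.6] [ 0.5361 -0.0157  0.06  ]
top S_top-15mm [333.  210.7] [ 0.5474 -0.0036  0.09  ]
top N_top-15 [332.1 213.9] [ 0.539  -0.0009  0.09  ]
scene S_top [319.9 251.3] [ 0.5427 -0.0179  0.09  ]
scene N_top [316.7 252.4] [ 0.5361 -0.0157  0.09  ]
scene S_bot [318.4 261.2] [ 0.5427 -0.0179  0.06  ]
scene N_bot [315.4 262.3] [ 0.5361 -0.0157  0.06  ]
scene S_top-15mm [316.1 246. ] [ 0.5474 -0.0036  0.09  ]
scene N_top-15 [312.1 247.4] [ 0.539  -0.0009  0.09  ]
207 [155 195 215 218 220 223 223 224 224 223 217 178 141] 165 164
208 [155 192 214 217 215 219 217 221 223 219 210 173 143] 163 168
209 [147 195 215 219 219 218 218 215 217 213 195 161 144] 168 170
210 [148 201 221 225 222 221 221 219 217 214 190 150 143] 163 168
211 [164 218 234 232 225 222 223 213 213 227 218 183 167] 135 165
212 [180 237 248 246 240 234 223 194 205 241 246 238 228] 111 141
213 [183 240 251 251 250 247 227 191 215 248 253 253 252] 102 119
214 [167 2
[... 2677 characters left out ...]
28 116  94  90  92  95 104 128 124]
263 [153 156 156 156 155 152 153 153 153 229 189 161 152 151 182 218 224 229
 230 229 229] [118 120 125 115  95 101 103 111 124 121]
264 [151 151 153 152 153 152 152 157 154 224 224 199 200 209 225 218 218 225
 231 230 230] [115 123 125 123 119 117 121 125 123 123]
265 [174 178 173 149 154 155 153 154 151 156 229 222 224 229 227 219 216 219
 227 233 227] [116 118 121 125 124 125 122 118 125 126]
266 [230 236 237 147 152 155 153 152 154 159 225 217 222 226 226 224 219 215
 223 230 230] [121 123 117 126 129 121 123 121 122 123]
267 [224 230 235 174 151 151 156 156 152 151 151 152 225 221 228 227 223 218
 215 223 231] [124 122 122 120 124 124 123 121 119 122]
```

The lateral position agrees within about 0.5 mm, and the tip is about 4 mm further forward than planned (about 11 mm short of the mouth). I lower onto the apron by feel.

```bash
python3 -m jog '[[-1,0,0,0.03,0],[-1,0,0,0.03,0],[-1,0,0,0.02,0],[-1,0,0,0.01,0],[-1,0,0,0.002,0],[-1,0,0,0,0],[-1,0,0,0,0],[-1,0,0,0,0],[-1,0,0,0,0],[-1,0,0,0,0]]'
python3 -m jog '[[-1,0,0,0.001,0],[-1,0,0,0.001,0],[-1,0,0,0.001,0],[-1,0,0,0.001,0],[-1,0,0,0.001,0],[-1,0,0,0.001,0],[-1,0,0,0,0],[-1,0,0,0,0],[-1,0,0,0,0],[-1,0,0,0,0]]'
```

```text
time: 15.45
eef_pos: [0.562, 0.0721, -0.0038]
tcp_rot: [0.809, 0.588, 0.0, 0.0]
ft_force: [0.5, -0.6, -0.2]
grip_width: 0.0182
gripper_force: 24.6
time: 16.7
eef_pos: [0.562, 0.072, -0.0068]
tcp_rot: [0.809, 0.588, -0.0, -0.0]
ft_force: [0.0, 0.4, -0.4]
grip_width: 0.0183
gripper_force: 24.6
```

```bash
python3 -m jog '[[-1,-0.007,0,0.001,0],[-1,-0.007,0,0,0],[-1,-0.007,0,0,0],[-1,-0.007,0,0,0],[-1,-0.006,0,0,0],[-1,-0.004,0,0,0],[-1,-0.004,0,0,0],[-1,0,0,0,0],[-1,0,0,0,0],[-1,0,0,0,0]]'
python3 -c "
from h import *
p,R,s=tools();print('tool-frame F',R.T@s['ft_force'],p)"
```

```text
time: 17.95
eef_pos: [0.5555, 0.0522, -0.0074]
tcp_rot: [0.809, 0.588, -0.0, -0.0]
ft_force: [-0.1, 0.5, -0.8]
grip_width: 0.0185
gripper_force: 24.6
tool-frame F [ 0.45469049 -0.28537622  0.8018761 ] [ 0.55548243  0.05223362 -0.00736375]
```

```bash
python3 -m jog '[[-1,-0.004,0.0005,0,0],[-1,-0.004,0.0005,0,0],[-1,-0.004,0,0,0],[-1,-0.004,0,0,0],[-1,-0.004,0,0,0],[-1,-0.004,0,0,0],[-1,0,0,0,0],[-1,0,0,0,0],[-1,0,0,0,0],[-1,0,0,0,0]]'
python3 - <<'E'
from h import *
p,R,s=tools();print('tool-frame F',R.T@s['ft_force'],p)
t=cams.grab_frame("top")[...,::-1];sc=cams.grab_frame("scene")[...,::-1];cv2.imwrite("pics/s5.png",sc);cv2.imwrite("pics/t5.png",t)
a=cv2.resize(t[195:250,295:395],(400,280),interpolation=2);b=cv2.resize(sc[235:335,265:385],(400,333),interpolation=2)
cv2.imwrite("pics/s5b.png",np.hstack([cv2.resize(a,(400,333)),b]))
E
```

```text
time: 19.2
eef_pos: [0.5523, 0.0406, -0.0074]
tcp_rot: [0.809, 0.588, -0.0, -0.0]
ft_force: [-0.6, -1.0, -0.2]
grip_width: 0.0188
gripper_force: 24.6
tool-frame F [-1.11082731 -0.27281665  0.18020168] [ 0.55227353  0.04060288 -0.00736664]
```

View pics/s5b.png

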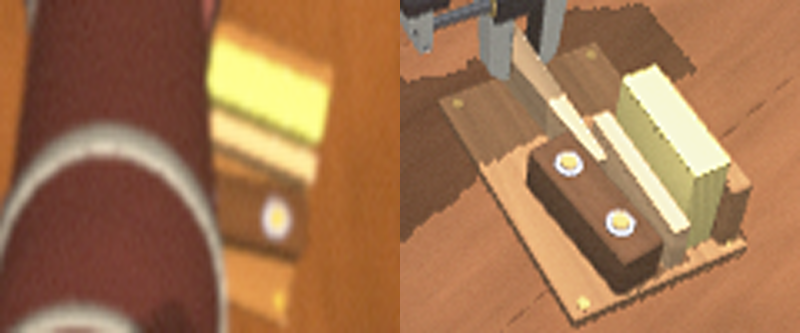

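The wedge tip sits in the slot about 20 mm in, lying between board and cheek. I release it, back off and drop the shut fingers behind the head.

```bash
python3 -m jog '[[-1,0,0,0.001,0],[0,0,0,0,0],[0,0,0,0,0],[0,0,0,0,0],[0,0,0,0,0],[0,0,0,-0.06,0],[0,0,0,-0.06,0],[0,0.06,0,0,0],[-1,0.06,-0.003,0,0],[-1,0,0,0,0]]'
python3 -m jog '[[-1,0,0,0,0],[-1,0,0,0,0],[-1,0,0,0,0],[-1,0,0,0,0],[-1,0,0,0.06,0],[-1,0,0,0.05,0],[-1,0,0,0.011,0],[-1,0,0,0,0],[-1,0,0,0,0],[-1,0,0,0,0]]'
python3 -c "
from h import *
p,R,s=tools();print('tool-frame F',R.T@s['ft_force'],p)"
```

```text
time: 20.55
eef_pos: [0.5695, 0.1016, 0.0519]
tcp_rot: [0.807, 0.59, 0.001, -0.001]
ft_force: [-0.6, 0.4, -0.6]
grip_width: 0.0309
gripper_force: 0.0
time: 21.8
eef_pos: [0.5701, 0.0982, -0.0074]
tcp_rot: [0.809, 0.588, 0.001, 0.0]
ft_force: [0.4, 0.4, -0.9]
grip_width: 0.0009
gripper_force: 0.0
tool-frame F [0.4922988  0.23004319 0.91582507] [ 0.57006352  0.09815839 -0.00742592]
```

```bash
python3 -m jog '[[-1,-0.008,0,0,0],[-1,-0.008,0,0,0],[-1,-0.008,0,0,0],[-1,-0.008,0,0,0],[-1,-0.008,0,0,0],[-1,-0.006,0,0,0],[-1,-0.006,0,0,0],[-1,-0.004,0,0,0],[-1,-0.004,0,0,0],[-1,0,0,0,0]]'
python3 - <<'E'
from h import *
p,R,s=tools();print('tool-frame F',R.T@s['ft_force'],p)
a=cv2.imread("pics/s5.png").astype(int);sc=cams.grab_frame("scene")[...,::-1];cv2.imwrite("pics/s6.png",sc)
# wedge top tip advance: bright low-sat pixels in slot strip
for f in("pics/s5.png","pics/s6.png"):
    h=cv2.cvtColor(cv2.imread(f),cv2.COLOR_BGR2HSV); m=(h[...,2]>225)&(h[...,1]<75)
    print(f,[(r,np.flatnonzero(m[r,300:350])[:14]+300) for r in range(264,296,3)])
E
```

```text
time: 23.05
eef_pos: [0.56, 0.0693, -0.0084]
tcp_rot: [0.809, 0.588, -0.0, 0.0]
ft_force: [-0.5, 0.1, -0.4]
grip_width: 0.0007
gripper_force: 0.0
tool-frame F [-0.03886415 -0.46962585  0.44759675] [ 0.56001878  0.06927849 -0.0083581 ]
pics/s5.png [(264, array([313, 314, 336, 337, 338, 339, 340, 341, 342, 343, 344, 345, 346,
       347])), (267, array([311, 312, 313, 314, 315, 316, 339, 340, 341, 342, 343, 344, 345,
       346])), (270, array([313, 314, 315, 316, 317, 318, 323, 324, 325, 326, 327, 328, 341,
       342])), (273, array([316, 317, 318, 319, 320, 325, 326, 327, 328, 329, 330, 343, 344,
       345])), (276, array([319, 320, 321, 322, 327, 328, 329, 330, 331, 332, 345, 346, 347,
       348])), (279, array([321, 322, 323, 324, 330, 331, 332, 333, 334, 348, 349])), (282, array([312, 313, 317, 318, 324, 325, 332, 333, 334, 335, 336, 337])), (285, array([312, 313, 318, 319, 334, 335, 336, 337, 338, 339])), (288, array([336, 337, 338, 339, 340, 341])), (291, array([338, 339, 340, 341, 342, 343])), (294, array([340, 341, 342, 343, 344, 345]))]
pics/s6.png [(264, array([308, 309, 310, 311, 312, 313, 314, 336, 337, 338, 339, 340, 341,
       342])), (267, array([311, 312, 313, 314, 315, 316, 339, 340, 341, 342, 343, 344, 345,
       346])), (270, array([313, 314, 315, 316, 317, 318, 319, 323, 324, 325, 326, 327, 328,
       341])), (273, array([316, 317, 318, 319, 320, 321, 325, 326, 327, 328, 329, 330, 343,
       344])), (276, array([319, 320, 321, 322, 323, 327, 328, 329, 330, 331, 332, 345, 346,
       347])), (279, array([322, 323, 324, 325, 330, 331, 332, 333, 334, 348, 349])), (282, array([312, 313, 317, 318, 324, 325, 326, 327, 332, 333, 334, 335, 336,
       337])), (285, array([312, 313, 318, 319, 327, 328, 334, 335, 336, 337, 338, 339])), (288, array([336, 337, 338, 339, 340, 341])), (291, array([338, 339, 340, 341, 342, 343])), (294, array([340, 341, 342, 343, 344, 345]))]
```

The push has begun: the tip advanced about 11 mm and is now about 33 mm in. I continue in small steps.

```bash
cat > f.py <<'E'
from h import *
p,R,s=tools();print('push',(R.T@s['ft_force']).round(2),'adv mm',round(float((p-[.56002,.06928,0])@-R[:,0])*1e3,2),s["time"])
E
python3 -m jog '[[-1,-0.0018,0,0,0],[-1,-0.0018,0,0,0],[-1,-0.0018,0,0,0],[-1,-0.0018,0,0,0],[-1,-0.0018,0,0,0],[-1,-0.0018,0,0,0],[-1,-0.0018,0,0,0],[-1,-0.0018,0,0,0],[-1,-0.0018,0,0,0],[-1,-0.0018,0,0,0]]' >/dev/null; python3 f.py
```

```text
push [-0.2  -0.24  0.5 ] adv mm 8.82 24.35
```

```bash
python3 -m jog '[[-1,-0.001,0,0,0],[-1,-0.001,0,0,0],[-1,-0.001,0,0,0],[-1,-0.001,0,0,0],[-1,-0.001,0,0,0],[-1,-0.001,0,0,0],[-1,-0.001,0,0,0],[-1,-0.001,0,0,0],[-1,0,0,0,0],[-1,0,0,0,0]]' >/dev/null; python3 f.py
```

```text
push [-0.03  0.14 -0.58] adv mm 12.87 25.6
```

```bash
python3 -m jog '[[-1,-0.001,0,0,0],[-1,-0.001,0,0,0],[-1,-0.001,0,0,0],[-1,-0.001,0,0,0],[-1,0,0,0,0],[-1,0,0,0,0],[-1,0,0,0,0],[-1,0,0,0,0],[-1,0,0,0,0],[-1,0,0,0,0]]' >/dev/null; python3 f.py
```

```text
push [ 0.63  0.31 -0.93] adv mm 14.79 26.85
```

```bash
python3 -m jog '[[-1,-0.0008,0,0,0],[-1,-0.0008,0,0,0],[-1,-0.0008,0,0,0],[-1,-0.0008,0,0,0],[-1,-0.0008,0,0,0],[-1,-0.0008,0,0,0],[-1,-0.0008,0,0,0],[-1,-0.0004,0,0,0],[-1,0,0,0,0],[-1,0,0,0,0]]' >/dev/null; python3 f.py
```

```text
push [ 0.01  0.39 -0.47] adv mm 17.84 28.1
```

```bash
python3 -m jog '[[-1,-0.0008,0,0,0],[-1,-0.0008,0,0,0],[-1,-0.0008,0,0,0],[-1,-0.0008,0,0,0],[-1,-0.0008,0,0,0],[-1,-0.0004,0,0,0],[-1,0,0,0,0],[-1,0,0,0,0],[-1,0,0,0,0],[-1,0,0,0,0]]' >/dev/null; python3 f.py
```

```text
push [ 0.66 -0.51 -0.66] adv mm 20.0 29.35
```

```bash
python3 -m jog '[[-1,-0.0008,0,0,0],[-1,-0.0008,0,0,0],[-1,-0.0008,0,0,0],[-1,-0.0008,0,0,0],[-1,-0.0008,0,0,0],[-1,-0.0008,0,0,0],[-1,-0.0004,0,0,0],[-1,0,0,0,0],[-1,0,0,0,0],[-1,0,0,0,0]]' >/dev/null; python3 f.py
python3 - <<'E'
from h import *
cv2.imwrite("pics/s7.png",cams.grab_frame("scene")[...,::-1])
h=cv2.cvtColor(cv2.imread("pics/s7.png"),cv2.COLOR_BGR2HSV); m=(h[...,2]>200)&(h[...,1]<80)
for r in range(276,306,2): print(r,np.flatnonzero(m[r,318:350])+318)
E
```

```text
push [ 0.33 -0.61  0.83] adv mm 22.63 30.6
276 [318 319 320 321 322 323 327 328 329 330 331 332 345 346 347 348 349]
278 [319 320 321 322 323 324 329 330 331 332 333 334 347 348 349]
280 [321 322 323 324 325 326 330 331 332 333 334 335 348 349]
282 [318 323 324 325 326 327 332 333 334 335 336 337]
284 [318 319 325 326 327 328 329 333 334 335 336 337 338]
286 [318 326 327 328 329 330 334 335 336 337 338 339]
288 [328 329 330 331 336 337 338 339 340 341]
290 [330 331 332 333 337 338 339 340 341 342]
292 [332 333 334 339 340 341 342 343 344]
294 [334 340 341 342 343 344 345]
296 [342 343 344 345 346 347]
298 [329 330 332 343 344 345 346 347 348]
300 [327 328 333 334 344 345 346 347 348 349]
302 [327 328 334 346 347 348 349]
304 [328 329 330 331 332 333 334 347]
```

```bash
python3 -m jog '[[-1,-0.0008,0,0,0],[-1,-0.0008,0,0,0],[-1,-0.0008,0,0,0],[-1,-0.0008,0,0,0],[-1,-0.0008,0,0,0],[-1,-0.0008,0,0,0],[-1,-0.0008,0,0,0],[-1,-0.0004,0,0,0],[-1,0,0,0,0],[-1,0,0,0,0]]' >/dev/null; python3 f.py
python3 - <<'E'
from h import *
w=cast("scene",[(334,294.8)],.04)[0]-[.526,-.0757,0]; print("tip press X,Y before this",w[0]*-.3085+w[1]*-.951, w[0]*.951-w[1]*.3085)
E
```

```text
push [ 0.5  -1.31 -0.74] adv mm 25.63 31.9
tip press X,Y before this 0.010543518534334391 -0.006007436268587787
```

```bash
python3 -m jog '[[-1,-0.0008,0,0,0],[-1,-0.0008,0,0,0],[-1,-0.0008,0,0,0],[-1,-0.0008,0,0,0],[-1,-0.0008,0,0,0],[-1,-0.0004,0,0,0],[-1,0,0,0,0],[-1,0,0,0,0],[-1,0,0,0,0],[-1,0,0,0,0]]' >/dev/null; python3 f.py
```

```text
push [-0.94 -0.43 -0.12] adv mm 27.84 33.15
```

```bash
python3 -m jog '[[-1,-0.0008,0,0,0],[-1,-0.0008,0,0,0],[-1,-0.0008,0,0,0],[-1,-0.0008,0,0,0],[-1,-0.0008,0,0,0],[-1,-0.0008,0,0,0],[-1,-0.0008,0,0,0],[-1,-0.0004,0,0,0],[-1,0,0,0,0],[-1,0,0,0,0]]' >/dev/null; python3 f.py
```

```text
push [ 0.03  0.3  -0.99] adv mm 30.83 34.4
```

```bash
python3 -m jog '[[-1,-0.0008,0,0,0],[-1,-0.0008,0,0,0],[-1,-0.0008,0,0,0],[-1,-0.0008,0,0,0],[-1,-0.0008,0,0,0],[-1,-0.0004,0,0,0],[-1,0,0,0,0],[-1,0,0,0,0],[-1,0,0,0,0],[-1,0,0,0,0]]' >/dev/null; python3 f.py
```

```text
push [ 0.4  -0.34  0.74] adv mm 33.04 35.65
```

```bash
python3 -m jog '[[-1,-0.0008,0,0,0],[-1,-0.0008,0,0,0],[-1,-0.0008,0,0,0],[-1,-0.0008,0,0,0],[-1,-0.0008,0,0,0],[-1,-0.0008,0,0,0],[-1,-0.0008,0,0,0],[-1,-0.0004,0,0,0],[-1,0,0,0,0],[-1,0,0,0,0]]' >/dev/null; python3 f.py
```

```text
push [0.5  0.51 0.31] adv mm 35.83 36.9
```

```bash
python3 - <<'E'
from h import *
cv2.imwrite("pics/s8.png",cams.grab_frame("scene")[...,::-1])
h=cv2.cvtColor(cv2.imread("pics/s8.png"),cv2.COLOR_BGR2HSV); m=(h[...,2]>190)&(h[...,1]<90)
for r in range(276,306,2): print(r,np.flatnonzero(m[r,318:350])+318)
E
```

```text
276 [318 319 320 321 322 323 327 328 329 330 331 332 345 346 347 348 349]
278 [319 320 321 322 323 324 325 329 330 331 332 333 334 347 348 349]
280 [321 322 323 324 325 326 330 331 332 333 334 335 348 349]
282 [318 323 324 325 326 327 328 331 332 333 334 335 336 337]
284 [318 319 325 326 327 328 329 333 334 335 336 337 338]
286 [318 326 327 328 329 330 334 335 336 337 338 339 340]
288 [328 329 330 331 332 336 337 338 339 340 341]
290 [330 331 332 333 337 338 339 340 341 342 343]
292 [332 333 334 335 339 340 341 342 343 344]
294 [333 334 335 336 340 341 342 343 344 345 346]
296 [335 336 337 338 341 342 343 344 345 346 347]
298 [328 329 330 331 332 337 338 339 343 344 345 346 347 348]
300 [327 328 333 334 344 345 346 347 348 349]
302 [327 328 333 334 346 347 348 349]
304 [328 329 330 331 332 333 334 347 348]
```

```bash
python3 -m jog '[[-1,-0.0008,0,0,0],[-1,-0.0008,0,0,0],[-1,-0.0008,0,0,0],[-1,-0.0008,0,0,0],[-1,-0.0008,0,0,0],[-1,-0.0008,0,0,0],[-1,-0.0008,0,0,0],[-1,-0.0004,0,0,0],[-1,0,0,0,0],[-1,0,0,0,0]]' >/dev/null; python3 f.py
```

```text
push [4.47 1.83 0.6 ] adv mm 38.07 38.2
```

```bash
python3 -m jog '[[-1,-0.0008,0,0,0],[-1,-0.0008,0,0,0],[-1,-0.0008,0,0,0],[-1,-0.0008,0,0,0],[-1,-0.0008,0,0,0],[-1,-0.0004,0,0,0],[-1,0,0,0,0],[-1,0,0,0,0],[-1,0,0,0,0],[-1,0,0,0,0]]' >/dev/null; python3 f.py
```

```text
push [6.18 1.52 0.67] adv mm 39.02 39.45
```

Resistance has begun, at 4.5 then 6.2 N. I use small steps from here.

```bash
python3 -m jog '[[-1,-0.0006,0,0,0],[-1,-0.0006,0,0,0],[-1,-0.0006,0,0,0],[-1,-0.0006,0,0,0],[-1,-0.0004,0,0,0],[-1,0,0,0,0],[-1,0,0,0,0],[-1,0,0,0,0],[-1,0,0,0,0],[-1,0,0,0,0]]' >/dev/null; python3 f.py
```

```text
push [ 7.79  2.5  -0.34] adv mm 39.28 40.7
```

```bash
python3 -m jog '[[-1,-0.0006,0,0,0],[-1,-0.0006,0,0,0],[-1,-0.0006,0,0,0],[-1,-0.0006,0,0,0],[-1,-0.0006,0,0,0],[-1,-0.0006,0,0,0],[-1,0,0,0,0],[-1,0,0,0,0],[-1,0,0,0,0],[-1,0,0,0,0]]' >/dev/null; python3 f.py
```

```text
push [9.96 2.01 0.93] adv mm 39.6 41.95
```

```bash
python3 -m jog '[[-1,-0.0006,0,0,0],[-1,-0.0006,0,0,0],[-1,-0.0006,0,0,0],[-1,-0.0006,0,0,0],[-1,-0.0004,0,0,0],[-1,0,0,0,0],[-1,0,0,0,0],[-1,0,0,0,0],[-1,0,0,0,0],[-1,0,0,0,0]]' >/dev/null; python3 f.py
```

```text
push [11.53  2.35  0.66] adv mm 39.9 43.2
```

```bash
python3 -m jog '[[-1,-0.0006,0,0,0],[-1,-0.0005,0,0,0],[-1,0,0,0,0],[-1,0,0,0,0],[-1,0,0,0,0],[-1,0,0,0,0],[-1,0,0,0,0],[-1,0,0,0,0],[-1,0,0,0,0],[-1,0,0,0,0]]' >/dev/null; python3 f.py
python3 - <<'E'
from h import *
cv2.imwrite("pics/s9.png",cams.grab_frame("scene")[...,::-1])
E
python3 -m jog '[[-1,0.01,0,0,0],[-1,0.02,0,0,0],[-1,0.04,0,0,0],[-1,0.04,0,-0.02,0],[-1,0,0,-0.06,0],[-1,0,0,-0.08,0],[-1,0,0,-0.08,0],[-1,0,0,0,0],[-1,0,0,0,0],[-1,0,0,0,0]]'
python3 - <<'E'
from h import *
b=cams.grab_frame("scene")[...,::-1];cv2.imwrite("pics/s10.png",b)
for f in("pics/s9.png","pics/s10.png"):
    h=cv2.cvtColor(cv2.imread(f),cv2.COLOR_BGR2HSV); m=(h[...,2]>190)&(h[...,1]<90)
    print([(r,(np.flatnonzero(m[r,320:350])+320).tolist()[:5]) for r in range(290,306,2)])
a=cv2.imread("pics/s9.png").astype(int); d=abs(a-b).max(2)[262:335,300:385]; print("changed px in slot/press area",(d>40).sum(),np.argwhere(d>40)[:12].tolist())
h=cv2.cvtColor(b,cv2.COLOR_BGR2HSV)
E
```

```text
push [12.17  2.05 -0.45] adv mm 40.02 44.45
time: 45.75
eef_pos: [0.5613, 0.0777, 0.1101]
tcp_rot: [0.809, 0.588, -0.002, -0.001]
ft_force: [0.5, -0.5, -0.2]
grip_width: 0.0005
gripper_force: 0.0
[(290, [330, 331, 332, 333, 334]), (292, [332, 333, 334, 335, 339]), (294, [333, 334, 335, 336, 340]), (296, [335, 336, 337, 338, 342]), (298, [328, 329, 330, 331, 332]), (300, [327, 328, 333, 334, 339]), (302, [327, 328, 333, 334, 346]), (304, [328, 329, 330, 331, 332])]
[(290, [330, 331, 332, 333, 334]), (292, [332, 333, 334, 335, 339]), (294, [333, 334, 335, 336, 340]), (296, [335, 336, 337, 338, 342]), (298, [328, 329, 330, 331, 332]), (300, [327, 328, 333, 334, 339]), (302, [327, 328, 333, 334, 346]), (304, [328, 329, 330, 331, 332])]
changed px in slot/press area 256 [[0, 4], [0, 5], [0, 6], [0, 7], [0, 8], [0, 9], [0, 10], [0, 11], [0, 12], [0, 13], [0, 14], [0, 15]]
```

The wedge took 12.2 N and did not move when released. The other items were never touched.

```bash
python3 -c "
from plant import arm
print(arm.finish_job())"
```

```text
the job is handed in; nothing more can be done
None
```

The wedge is locked in the press after a final push of about 12.2 N. In the camera picture it had not moved after I let go, and I handed the job in at about 46 s of the 64 s allowed, with the arm clear and the glue stick, stamp and ink pad untouched.

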